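# Shim the rocking loaf maker by feel

### The job

The loaf maker rocks because one foot hangs clear of the counter: the one at the end facing the board, at the corner farther from the robot. Take the tapered feeler blade from the wooden board by its orange fin, lay it flat on the counter and slide its thin end straight in under the middle of that foot until you feel it grip snugly, gently and without forcing it, then let go so that it stays wedged there. Leave everything else where it stands.

Things in the scene. Friction and masses are not known exactly. Their poses are not given: they have to be found in the camera images.
- feeler: Loose tapered aluminium blade, 0.1 to 0.2 kg, 190 mm long (x), 30 wide (y), lying flat on the board. Origin: centre of its flat underside; x to the thin tip, z up. Top rises evenly, 1 in 8, from 4 mm thick at the tip (x = 95) to 19 mm at x = -25; behind that 12 mm thick, with an upright orange grip fin: centre x = -65, 44 long, 16 thick (y), top 62 above the underside.
- feeler_tip (a point): Middle of the thin end of the feeler, on its underside (axes as the feeler's).
- feeler_fin (a point): Grip point in the middle of the orange fin, 42 mm above the feeler's underside and 160 mm behind the tip.
- loaf_maker: White loaf maker, grey lid, fixed, 320 mm (x) by 240 (y), 267 high. Origin: centre of its outline, on the counter; z up. Its end face at x = -160 looks on the open counter; x points from there into the machine: the feeler goes in along +x. Underside 28 mm above the counter. Three feet stand on the counter; the fourth, at x = -130, y = 65, hangs clear and counts as part of this body.
- foot_edge (a point): Point on the counter straight below the hanging foot's nearest edge, 12 mm inside the end face (loaf maker x = -148, y = 65); axes as the loaf maker's, x being the way to slide the feeler.
- foot_middle (a point): Point on the counter below the hanging foot's middle. The foot: black rubber disc, 36 mm across, flat bottom 7 to 14 mm above the counter, not known beforehand, to be felt. It yields 1 mm per 15 N. The feeler is snug when it and the loaf maker press on each other with 2 to 15 N; over 20 N is forcing. The push needed to slide it is then about as large as this load, up to twice.
- board: Wooden board, fixed, 230 by 120 mm, 18 mm thick, on the counter. Origin: centre of its underside, x along its length.
- sugar_pot: White ceramic sugar pot with hinged lid, 92 mm across, 100 mm high, loose; not to be moved. Origin: centre of its underside.
- mug: Blue mug, 80 mm across, 92 mm high, loose; not to be moved. Origin: centre of its underside.
- jar: Amber glass jar with steel cap, 72 mm across, 110 mm high, loose; not to be moved. Origin: centre of its underside.
- timer: Red round kitchen timer, 60 mm across, 43 mm high, loose; not to be moved. Origin: centre of its underside.
Not all that is in view belongs to the job. Of the things like the feeler, leave any that is green; of the rest the larger one is meant.

How it is judged (in metres and radians):
On the way, in this order (a step that is already met when the one before it is completed fails the run):
1. the feeler is carried clear of the board, in the gripper (contact force between feeler and the fingers above 2 N and contact force between feeler and board below 0.1 N and horizontal distance between feeler_fin and board above 0.13 m), for 0.1 s.
2. the feeler's thin end, held in the gripper, is under the hanging foot (contact force between feeler and the fingers above 2 N and x of feeler_tip in the frame of foot_edge above 0.004 m and y of feeler_tip in the frame of foot_edge between -0.014 and 0.014 m and z of feeler_tip in the frame of foot_edge below 0.006 m), for 0.05 s.
At the end, for the whole second after the job is handed in: Feeler released, at rest, flat on the counter, tip 12 mm or more past the hanging foot's near edge, within 14 mm of its middle line and 0.2 rad of straight in, pressing on the loaf maker with 2 to 15 N; the four other loose things within 30 mm of their starts (contact force between feeler and loaf_maker between 2 and 15 N and x of feeler_tip in the frame of foot_edge above 0.012 m and y of feeler_tip in the frame of foot_edge between -0.014 and 0.014 m and z of feeler_tip in the frame of foot_edge below 0.004 m and angle between feeler's own z axis and vertical below 0.05 rad and angle between the x axis of feeler and the x axis of loaf_maker, either way round below 0.2 rad and linear speed of feeler below 0.01 m/s and contact force between feeler and board below 0.1 N and distance of each of sugar_pot, mug, jar, timer from where it was at the start of the episode below 0.03 m); the robot touches nothing.
It fails at once if the feeler is forced: it and the loaf maker press on each other with more than 20 N (contact force between feeler and loaf_maker above 20 N).
It fails at once if another loose thing is moved by more than 30 mm (distance of any of sugar_pot, mug, jar, timer from where it was at the start of the episode above 0.03 m).
It also fails if it takes over 64 s, if anything falls off the work surface, if the arm or the gripper's body presses on something with over 40 N, if the wrist force passes 120 N, or if a joint passes its speed limit or range.

### The arm

A 6-joint arm with a two-finger parallel gripper is mounted at the origin on the work surface. World frame = base frame: x ahead of the robot, y to its left, z up, the work surface at z = 0. Lengths are in m, angles in degrees, forces in N, time in s.
With the tool pointing down it reaches from about 0.325 to 0.85 m from the base axis. Payload 15.5 kg.
Tool frame: the origin (TCP) lies at the very end of the fingers, on their centre line; the grasp point (between the pads) lies arm.grip_depth behind it (arm.grip_depth is the distance from the TCP to the grasp point, in m); z points along the fingers, y is the direction in which the jaws open and shut (so a half turn about z gives the same grasp; the last joint's range is limited). The gripper opens to 91 mm and grips with 3 to 60 N. Pads are 32 mm wide; open, the fingers measure 118 mm over their backs; the gripper's body (76 mm by 178 mm) begins 60 mm behind the grasp point.
Start: joints at [-69.987, 28.281, 77.091, -0, 74.628, -5.472], TCP at [0.269, -0.564, 0.192] pointing down, gripper open.
Joint ranges: [-166.48, 166.48], [-47.26, 123.95], [12.59, 153.08], [-70.14, 250.14], [6.76, 159.57], [-176.63, 176.63]. Speed limits (degrees/s): [108.29, 108.29, 147.25, 172.46, 172.46, 172.46].

### API

Orientations are given as a 3x3 rotation matrix whose columns are the frame's x, y, z axes.
In Python, from rig import arm gives the robot as it stands. Calls block until the motion is done:
- arm.move_to(position, orientation): joint-space move of the TCP to a pose.
- arm.move_l(position, orientation=None, feed=0.15): straight line of the TCP; orientation=None keeps the orientation; feed is the mean speed in m/s.
- arm.move_joints(angles): joint-space move.
- arm.grip(opening): finger opening in m; the grip force is fixed at half the most; returns when the fingers have stopped.
- arm.sleep(seconds).
- arm.solve_ik(position, orientation): joint angles nearest the present ones, or None.
- arm.snapshot(name): name is "scene" or "top" or "wrist"; returns the picture (420x560x3 uint8, red, green, blue); there is no depth.
- arm.get_calibration(name): a dict with "intrinsics" (3x3 intrinsics, pixels), "k1" (the pictures are not rectified: a ray, as slopes to the right and down, at radius r is drawn at 1 + k1 r^2 times it, then the intrinsics apply), "cam_to_world" (4x4, takes a point from camera to world coordinates). Camera axes: x right, y down, z forward; pixel columns grow to the right and rows downward; lengths in m; the calibration is good to about 2 mm. A picture is of the moment at which its call begins: read the wrist's pose just before it. get_calibration takes no time and is no camera call; for the wrist camera it gives the pose at the moment of the call.
A pose or a line that the arm cannot do raises arm.Unreachable and nothing moves.
- arm.sign_off(): hands the job in, once; it reports no verdict.
Readings, each from a call of its own:
- arm.current_t(): time.
- arm.current_joint_positions(): joint angles.
- arm.current_dq(): joint speeds.
- arm.current_tau(): joint torques, N m.
- arm.current_ee_pos(): TCP position.
- arm.current_tool_rot(): TCP orientation.
- arm.current_force(): force on the tool from outside, world axes, zero at the start.
- arm.current_torque(): the same for the moment, N m.
- arm.current_width(): finger opening in m.
Only numpy, scipy, OpenCV 4.12 (cv2) and the standard library are available. Lean on these libraries where they do the work, as an engineer would, in place of code of your own. Each camera call takes 0.05 s, during which the arm holds its last target.

## Working session

There is one attempt and no reset: what is moved stays moved. The work goes in short steps, each a Python script; the robot and the scene stay as the last script left them, time stands still between calls to the robot, and variables do not carry over. Pictures are saved under pics/ and viewed, and the job is handed in when it is done.

```bash
mkdir -p pics; ls; python3 - <<'E'
from rig import arm
import cv2,numpy as np
for n in ["scene","top","wrist"]:
    c=arm.get_calibration(n); im=arm.snapshot(n)
    cv2.imwrite(f"pics/{n}0.png",im[:,:,::-1]); np.savez(f"{n}0.npz",im=im,K=c["intrinsics"],k1=c["k1"],T=c["cam_to_world"])
    print(n,c)
print(arm.grip_depth,arm.current_t(),arm.current_tool_rot(),arm.current_force())
E
```

```text
pics
scene {'intrinsics': array([[500.98486075,   0.        , 282.08745933],
       [  0.        , 500.98486075, 212.80964911],
       [  0.        ,   0.        ,   1.        ]]), 'k1': -0.0305963482312863, 'cam_to_world': array([[-0.15814157,  0.81227378, -0.56142903,  1.43338593],
       [ 0.98741482,  0.12905703, -0.09141259,  0.23850827],
       [-0.00179568, -0.56881947, -0.82246045,  1.3460255 ],
       [ 0.        ,  0.        ,  0.        ,  1.        ]])}
top {'intrinsics': array([[402.90857562,   0.        , 278.89308464],
       [  0.        , 402.90857562, 209.50623811],
       [  0.        ,   0.        ,   1.        ]]), 'k1': -0.015104352117139046, 'cam_to_world': array([[ 0.01247247, -0.99454189,  0.1035899 ,  0.465391  ],
       [-0.99969725, -0.01020511,  0.02238912,  0.07049591],
       [-0.02120977, -0.10383779, -0.99436807,  1.13021439],
       [ 0.        ,  0.        ,  0.        ,  1.        ]])}
wrist {'intrinsics': array([[368.44049851,   0.        , 278.33474071],
       [  0.        , 368.44049851, 210.21241119],
       [  0.        ,   0.        ,   1.        ]]), 'k1': -0.04790804954914826, 'cam_to_world': array([[ 0.42963714, -0.86318547, -0.26518442,  0.34535396],
       [-0.90300016, -0.41122128, -0.12444989, -0.52816402],
       [-0.00162614,  0.29292987, -0.95613255,  0.38449282],
       [ 0.        ,  0.        ,  0.        ,  1.        ]])}
0.0188 0.15 [[ 9.02697348e-01  4.30275952e-01 -3.20693014e-04]
 [ 4.30276063e-01 -9.02696932e-01  8.71359199e-04]
 [ 8.54363088e-05 -9.24560165e-04 -9.99999569e-01]] [ 0.30429653  0.10011583 -0.91462241]
```

View pics/scene0.png

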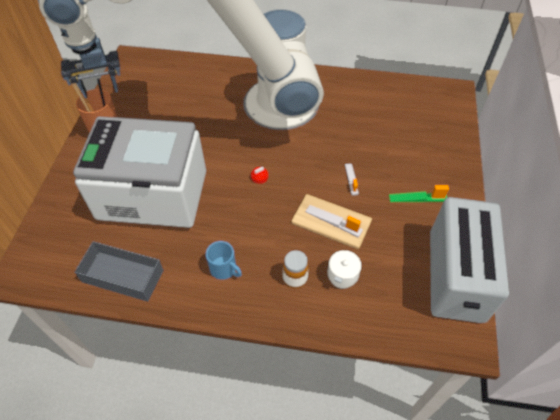

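View pics/top0.png

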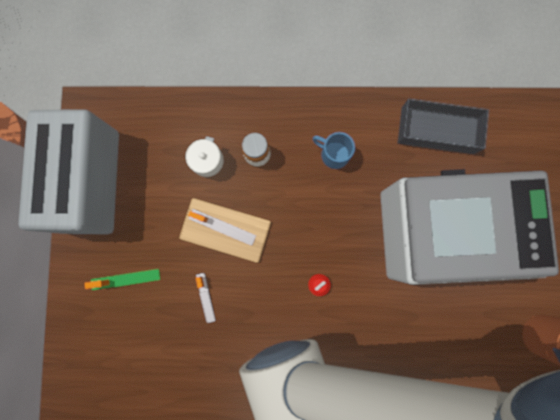

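View pics/wrist0.png

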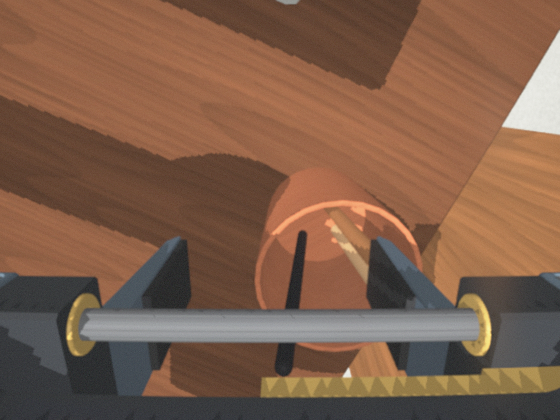

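Candidates for the feeler are the blade on the board with an orange fin (top px 225,227; scene 333,218), the small white blade (top 205,297; scene 352,180), which is too small, and the green blade (top 125,279), which is excluded. I choose the one on the board. The end of the loaf maker facing the board is the left one in the top view, and the far corner is its upper-left (about 390,190).

```bash
cat > h.py <<'E'
import numpy as np,cv2
def und(px,K,k1):
    px=np.atleast_2d(np.array(px,float)); d=(px-K[:2,2])/np.diag(K)[:2]; s=d.copy()
    for _ in range(20): s=d/(1+k1*(s**2).sum(1,keepdims=True))
    return s
def toplane(px,z,c):
    K,k1,T=c["K"],float(c["k1"]),c["T"]
    s=und(px,K,k1); r=np.c_[s,np.ones(len(s))]@T[:3,:3].T; o=T[:3,3]
    return o+r*((z-o[2])/r[:,2])[:,None]
def proj(P,c):
    K,k1,T=c["K"],float(c["k1"]),c["T"]
    p=(np.atleast_2d(P)-T[:3,3])@T[:3,:3]; s=p[:,:2]/p[:,2:]
    s=s*(1+k1*(s**2).sum(1,keepdims=True)); return s*np.diag(K)[:2]+K[:2,2]
def shot(arm,n,tag):
    c=arm.get_calibration(n); im=arm.snapshot(n)
    d=dict(im=im,K=c["intrinsics"],k1=c["k1"],T=c["cam_to_world"]); np.savez(f"{tag}.npz",**d)
    cv2.imwrite(f"pics/{tag}.png",im[:,:,::-1]); return d
E
python3 - <<'E'
from h import *
c=np.load("top0.npz")
im=c["im"][:,:,::-1]
cv2.imwrite("pics/crop_a.png",cv2.resize(im[180:320,70:290],None,fx=3.6,fy=3.6,interpolation=cv2.INTER_CUBIC))
cv2.imwrite("pics/crop_b.png",cv2.resize(im[150:300,370:560],None,fx=4,fy=4,interpolation=cv2.INTER_CUBIC))
print(toplane([[225,227]],.018,c),toplane([[205,157],[255,148],[337,150],[320,285]],.05,c))
print(toplane([[383,213],[388,281]],.03,c),toplane([[410,174],[551,172],[554,275],[412,283]],.267,c))
E
```

```text
[[0.5309671  0.24436226 0.018     ]] [[ 0.72081979  0.29960571  0.05      ]
 [ 0.74696345  0.16252282  0.05      ]
 [ 0.74297833 -0.06190235  0.05      ]
 [ 0.37861865 -0.01624966  0.05      ]]
[[ 0.57333199 -0.18925692  0.03      ]
 [ 0.39001428 -0.20015887  0.03      ]] [[ 0.63544755 -0.19276607  0.267     ]
 [ 0.64279156 -0.49686607  0.267     ]
 [ 0.42271283 -0.49075744  0.267     ]
 [ 0.4027158  -0.19214409  0.267     ]]
```

View pics/crop_a.png

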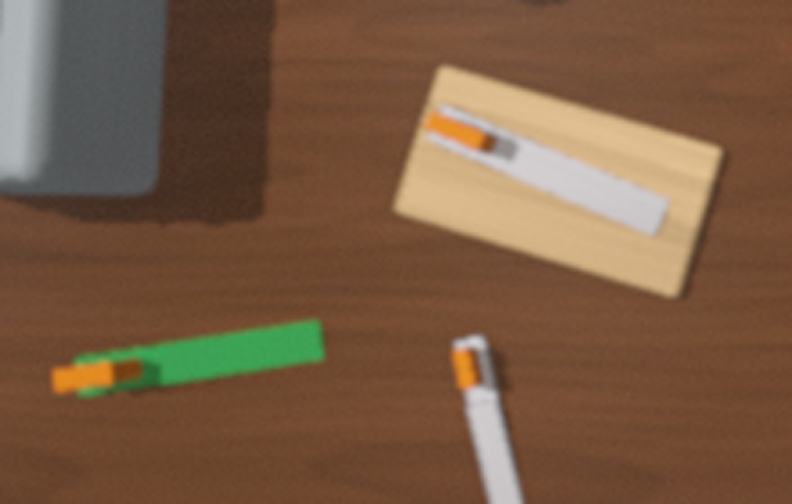

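View pics/crop_b.png

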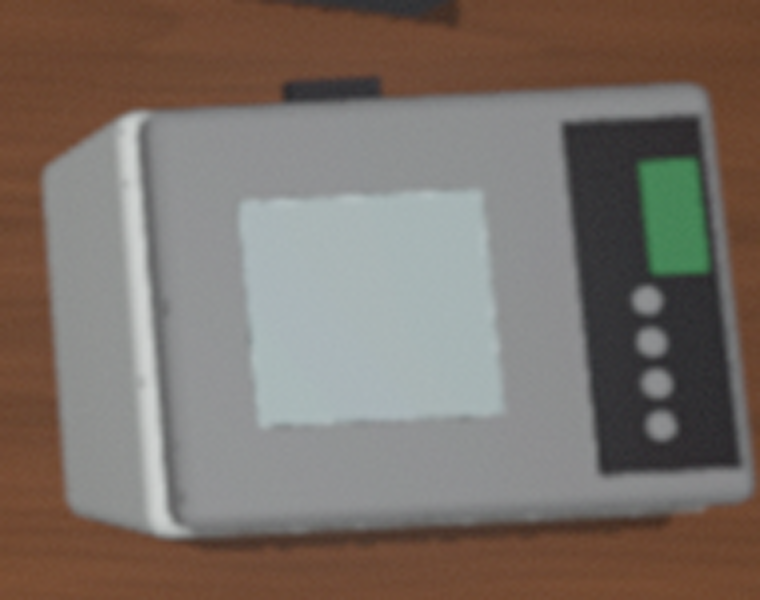

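The close crop confirms it: the white tapered blade with the orange fin lies on the board, tip towards the loaf maker. Next I lift out of the crock and take close views.

```bash
python3 - <<'E'
from h import *
from rig import arm
R0=arm.current_tool_rot()
arm.move_l([0.269,-0.564,0.40],feed=0.25)
def pose(xd,tilt):
    # xd: horizontal dir of tool x (camera side), camera looks toward -xd; tilt deg
    xd=np.array([*xd,0.])/np.linalg.norm(xd); a=np.radians(tilt); dn=np.array([0,0,-1.])
    z=np.cos(a)*dn-np.sin(a)*xd; x=np.cos(a)*xd+np.sin(a)*dn
    return np.c_[x,np.cross(z,x),z]
for t in (40,30,20):
  for p in ([.60,-.02,.30],[.60,0.0,.25],[.58,-.05,.30]):
    print(t,p,arm.solve_ik(p,pose((0,1),t)))
for xd in ((0,1),(1,0),(0,-1),(-1,0)): print(xd,arm.solve_ik([.53,.24,.3],pose(xd,0)))
E
```

```text
40 [0.6, -0.02, 0.3] [ 14.86827921  28.46789191  73.34184631 -38.40913662  90.26734497
  18.90272981]
40 [0.6, 0.0, 0.25] [ 16.59120538  31.58071755  75.8882069  -38.09417348  86.85400833
  23.716579  ]
40 [0.58, -0.05, 0.3] [ 12.62212962  26.05804355  77.63993364 -38.89441749  87.4245289
  18.3709509 ]
30 [0.6, -0.02, 0.3] [ 10.10150767  25.41829419  72.69784339 -29.50890575  87.96857748
  12.77377167]
30 [0.6, 0.0, 0.25] [ 11.90736218  28.16741515  75.94734993 -29.49129123  83.61879671
  17.28141747]
30 [0.58, -0.05, 0.3] [  7.59179188  23.08710212  76.60976906 -29.81765178  85.36797498
  11.39916408]
20 [0.6, -0.02, 0.3] [  4.6134508   23.18060269  72.12883975 -19.9694069   86.58529852
   6.14798607]
20 [0.6, 0.0, 0.25] [  6.48726499  25.58388003  75.99092929 -20.10584682  81.33306674
  10.05707391]
20 [0.58, -0.05, 0.3] [  1.83479174  21.01067802  75.61505306 -20.08921359  84.40205299
   3.99569666]
(0, 1) [ 1.84827950e+01  1.98807438e+01  7.38969510e+01 -2.54444375e-14
  8.62223052e+01  1.84827950e+01]
(1, 0) [ 1.84827950e+01  1.98807438e+01  7.38969510e+01 -2.54444375e-14
  8.62223052e+01  1.08482795e+02]
(0, -1) [ 1.84827950e+01  1.98807438e+01  7.38969510e+01 -2.54444375e-14
  8.62223052e+01 -1.61517205e+02]
(-1, 0) [ 1.84827950e+01  1.98807438e+01  7.38969510e+01 -2.54444375e-14
  8.62223052e+01 -7.15172050e+01]
```

```bash
cat >> h.py <<'E'
def pose(xd,tilt):
    xd=np.array([*xd,0.])/np.linalg.norm(xd); a=np.radians(tilt); dn=np.array([0,0,-1.])
    z=np.cos(a)*dn-np.sin(a)*xd; x=np.cos(a)*xd+np.sin(a)*dn
    return np.c_[x,np.cross(z,x),z]
E
python3 - <<'E'
from h import *
from rig import arm
arm.move_to([.53,.10,.40],pose((0,1),0))
arm.move_to([.60,.04,.27],pose((0,1),40)); shot(arm,"wrist","w_foot")
arm.move_to([.53,.15,.28],pose((0,1),0)); shot(arm,"wrist","w_board")
print(arm.current_t(),arm.current_force())
E
```

```text
5.1417 [-0.40027048 -0.13212324 -0.33940437]
```

View pics/w_foot.png

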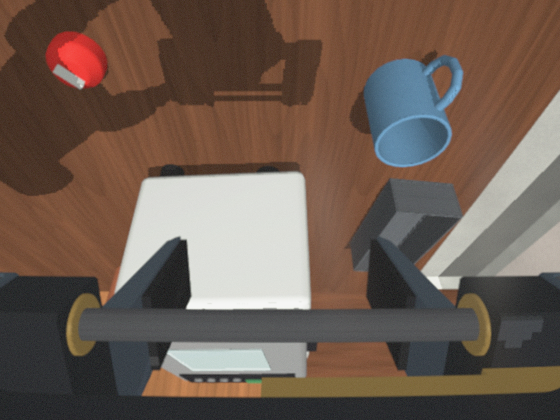

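View pics/w_board.png

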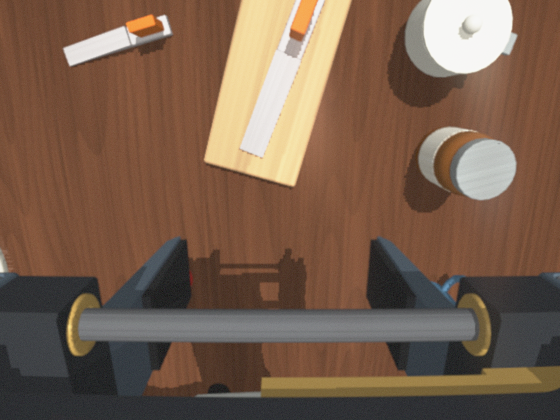

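The foot view shows the end face's lower edge from (143,180) to (304,173), with dark feet at (172,170) and (267,169). The right one, on the mug side, is the hanging foot. The board view shows the blade tip at (253,152) and the fin cut off at (303,18). I'll take crops for accurate corners.

```bash
python3 - <<'E'
from h import *
c=np.load("w_foot.npz");im=c["im"][:,:,::-1]
cv2.imwrite("pics/c1.png",cv2.resize(im[150:250,120:320],None,fx=4,fy=4,interpolation=cv2.INTER_CUBIC))
c=np.load("w_board.npz");im=c["im"][:,:,::-1]
cv2.imwrite("pics/c2.png",cv2.resize(im[0:200,190:370],None,fx=3,fy=3,interpolation=cv2.INTER_CUBIC))
E
```

```text
(no output)
```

View pics/c1.png

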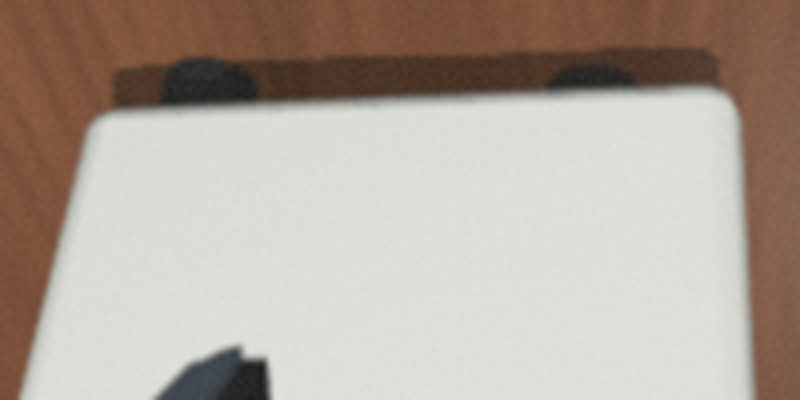

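View pics/c2.png

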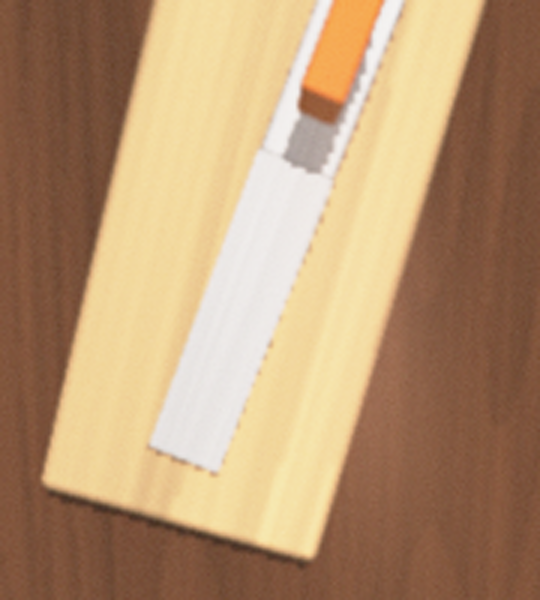

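```bash
python3 - <<'E'
from h import *
c=np.load("w_board.npz")
a=toplane(np.array([[149,446],[219,471]])/3+[190,0],.022,c); b=toplane(np.array([[260,151],[333,181]])/3+[190,0],.037,c)
tip=a.mean(0);stp=b.mean(0);print("tip",tip,"step",stp,"len",np.linalg.norm((tip-stp)[:2]),"w",np.linalg.norm(a[0]-a[1]),np.linalg.norm(b[0]-b[1]))
u=(tip-stp)[:2];u/=np.linalg.norm(u);print("yaw",np.degrees(np.arctan2(u[1],u[0])))
# combine: origin
o=((tip[:2]-95*u/1e3)+(stp[:2]+25*u/1e3))/2; print("feeler o",o,"fin",o-.065*u)
# fin front top edge check: fin x=-43
for cc,n in((c,"w_board"),(np.load("top0.npz"),"top0")):
    n_=np.array([-u[1],u[0]])
    pts=[[*(o+x/1e3*u+y/1e3*n_),z/1e3+.018] for x,y,z in [(95,15,4),(95,-15,4),(-25,15,19),(-25,-15,19),(-43,8,62),(-43,-8,62),(-87,-8,62),(-87,8,62),(-95,15,12),(-95,-15,12)]]
    im=cc["im"][:,:,::-1].copy(); im=cv2.resize(im,None,fx=3,fy=3)
    for p in proj(pts,cc): cv2.circle(im,tuple(int(v) for v in p*3+1),2,(255,0,255),-1)
    im=im[0:580,560:1110] if n=="w_board" else im[570:810,520:840]
    cv2.imwrite(f"pics/ov_{n}.png",im)
f=np.load("w_foot.npz")
q=lambda P,z:toplane(np.array(P)/4+[120,150],z,f)
e=q([[150,109],[400,102],[680,92]],.028);print("edge",e)
print("corners",q([[90,115],[741,88]],.028)); print("shadow-free foot L/R at z~.01",q([[209,60],[591,66]],.012))
E
```

```text
tip [0.49898919 0.16670819 0.022     ] step [0.54400829 0.27711761 0.037     ] len 0.11923489825955129 w 0.03024230322642747 0.028981544079047752
yaw -112.183024674594
feeler o [0.53471357 0.25432229] fin [0.55925539 0.31451115]
edge [[ 0.42161073 -0.199813    0.028     ]
 [ 0.51506975 -0.19613306  0.028     ]
 [ 0.61758906 -0.19056956  0.028     ]]
corners [[ 0.39801812 -0.20326749  0.028     ]
 [ 0.63960565 -0.18828941  0.028     ]]
shadow-free foot L/R at z~.01 [[ 0.44323455 -0.19096421  0.012     ]
 [ 0.58490377 -0.19502335  0.012     ]]
```

View overlay.

View pics/ov_w_board.png

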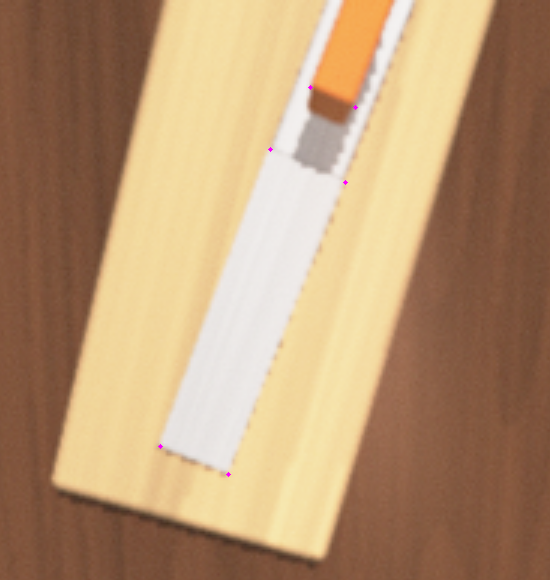

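View pics/ov_top0.png

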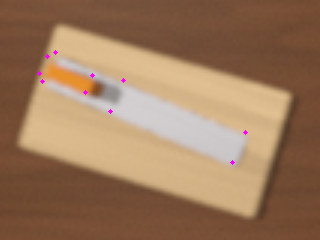

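The overlay matches the blade and fin. I'll grasp the fin, keeping the camera side away from the loaf maker.

```bash
python3 - <<'E'
from h import *
from rig import arm
th=np.radians(-112.2);u=np.array([np.cos(th),np.sin(th)])
fin=np.array([.5593,.3145]); R=pose(-u,0)
arm.move_to([*fin,.14],R); arm.move_l([*fin,.0412],feed=.1)
arm.sleep(.2);f0=arm.current_force();arm.grip(0.0);arm.sleep(.2)
print("w",arm.current_width(),"f",f0,arm.current_force(),arm.current_ee_pos())
arm.move_l([*fin,.085],feed=.08);arm.sleep(.2)
print("w",arm.current_width(),arm.current_force(),arm.current_torque(),arm.current_t())
shot(arm,"scene","s1");shot(arm,"top","t1")
E
```

```text
w 0.01571076477687105 f [ 0.0907491  -0.5169699   0.84158323] [-0.40214026  0.53230064 -0.89763478] [0.55926205 0.31449387 0.04114061]
w 0.015820223127758826 [ 0.08930539 -0.14557743 -1.2874815 ] [ 0.06865868 -0.08097167 -0.00353112] 9.5917
```

```bash
python3 - <<'E'
from h import *
im=np.load("s1.npz")["im"][:,:,::-1]
cv2.imwrite("pics/s1c.png",cv2.resize(im[150:300,230:430],None,fx=4,fy=4,interpolation=cv2.INTER_CUBIC))
E
```

```text
(no output)
```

View pics/s1c.png

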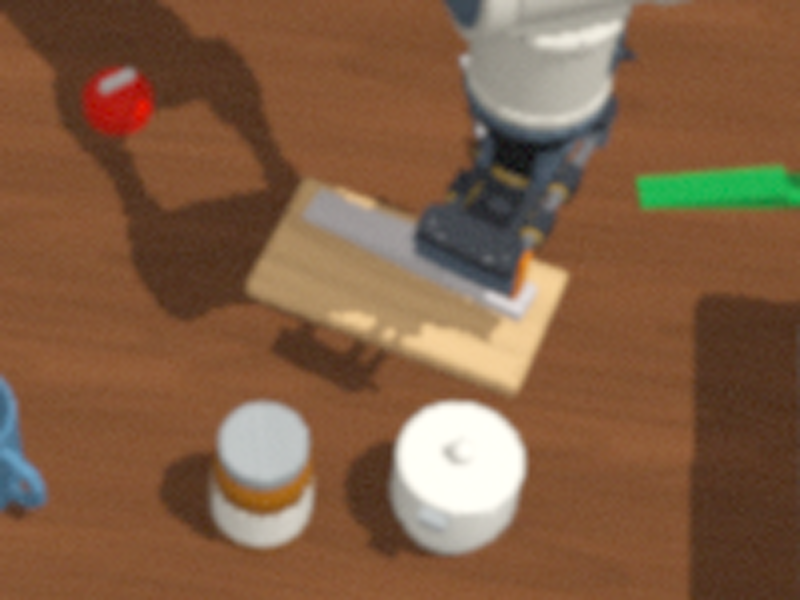

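The feeler is held and lifted off the board. Next I carry it to in front of the foot and lower it.

```bash
cat >> h.py <<'E'
A=np.radians(2.9); LX=np.array([np.sin(A),-np.cos(A)]); LY=np.array([np.cos(A),np.sin(A)])
FE=np.array([.5188,-.1958])+.065*LY+.012*LX
def finxy(s,y=0): # fin position for tip at s past foot edge
    return FE+(s-.160)*LX+y*LY
RI=pose(-LX,0)
E
python3 - <<'E'
from h import *
from rig import arm
p=finxy(-.055);print(FE,p)
arm.move_l([*p,.085],RI,feed=.2);arm.sleep(.15);fz=arm.current_force();print(arm.current_t(),fz)
arm.move_l([*p,.030],feed=.1);arm.sleep(.2)
z=.030
for i in range(30):
    F=np.mean([arm.current_force() for _ in range(1)],0);print(round(z,4),F.round(2),arm.current_torque().round(2))
    if F[2]-fz[2]>3: break
    z-=.001
    if z<.0195: break
    arm.move_l([*p,z],feed=.02);arm.sleep(.06)
print(arm.current_t(),arm.current_width(),arm.current_ee_pos())
shot(arm,"scene","s2");shot(arm,"top","t2")
E
```

```text
[ 0.58432387 -0.20449609] [0.57344639 0.01022857]
11.5167 [-0.39583623  0.51300238 -0.74597756]
0.03 [ 0.53 -1.06 -2.18] [ 0.1  -0.13  0.  ]
0.029 [-0.49  0.05 -1.69] [ 0.09 -0.05  0.03]
0.028 [ 0.   -0.8  -0.94] [ 0.07 -0.07 -0.02]
0.027 [ 0.41  0.22 -1.58] [ 0.04 -0.06 -0.  ]
0.026 [ 0.75  0.43 -1.58] [ 0.1  -0.13  0.05]
0.025 [ 0.29 -0.39 -1.52] [ 0.02 -0.11  0.02]
0.024 [ 0.01 -0.04 -1.84] [ 0.08 -0.08 -0.01]
0.023 [ 1.38 -0.03 -1.58] [-0.02 -0.18  0.02]
0.022 [-5.57 -0.38 16.44] [0.06 0.9  0.04]
14.8833 0.016004735404355944 [0.57324827 0.01023027 0.02270669]
```

Contact with the counter at TCP z of about 0.0228. I release it so it settles flat, regrip, and check the pose in the pictures.

```bash
python3 - <<'E'
from h import *
from rig import arm
arm.grip(.035);arm.sleep(.2)
p=finxy(-.055); arm.move_l([*p,.0235],RI,feed=.05)
arm.sleep(.15);print(arm.current_force())
cs=shot(arm,"scene","s3");ct=shot(arm,"top","t3")
arm.grip(0.0);arm.sleep(.2);print(arm.current_force(),arm.current_torque(),arm.current_width(),arm.current_t())
for c,n,(x0,x1,y0,y1) in ((cs,"s",(150,350,130,280)),(ct,"t",(270,470,120,270))):
    im=cv2.resize(c["im"][:,:,::-1],None,fx=4,fy=4,interpolation=cv2.INTER_CUBIC)
    o=p+.065*LX
    pts=[[*(o+x/1e3*LX+y/1e3*LY),z/1e3] for x,y,z in [(95,15,4),(95,-15,4),(-25,15,19),(-25,-15,19),(-95,15,12),(-95,-15,12)]]
    for q in proj(pts,c): cv2.circle(im,tuple(int(v) for v in q*4+2),2,(255,0,255),-1)
    q=proj([[*FE,0],[*(FE+.018*LX),.02]],c)
    for v in q: cv2.circle(im,tuple(int(t) for t in v*4+2),3,(0,255,0),-1)
    L=[[*(FE-.012*LX+(s*.12-.065)*LY),.028] for s in(-1,1)]
    q=proj(L,c)*4+2; cv2.line(im,tuple(q[0].astype(int).tolist()),tuple(q[1].astype(int).tolist()),(0,255,255),1)
    cv2.imwrite(f"pics/{n}3c.png",im[4*y0:4*y1,4*x0:4*x1])
E
```

```text
[ 0.53955641  0.21191213 -0.29055344]
[ 0.45170047 -0.15448382 -1.22448369] [ 0.00803707 -0.08382215  0.04942377] 0.015521698721557509 16.8167
```

View pics/s3c.png

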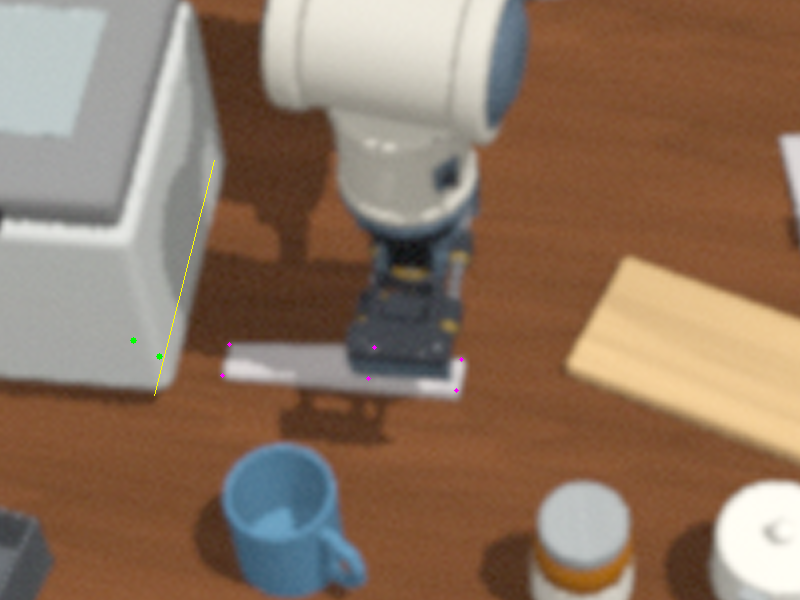

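View pics/t3c.png

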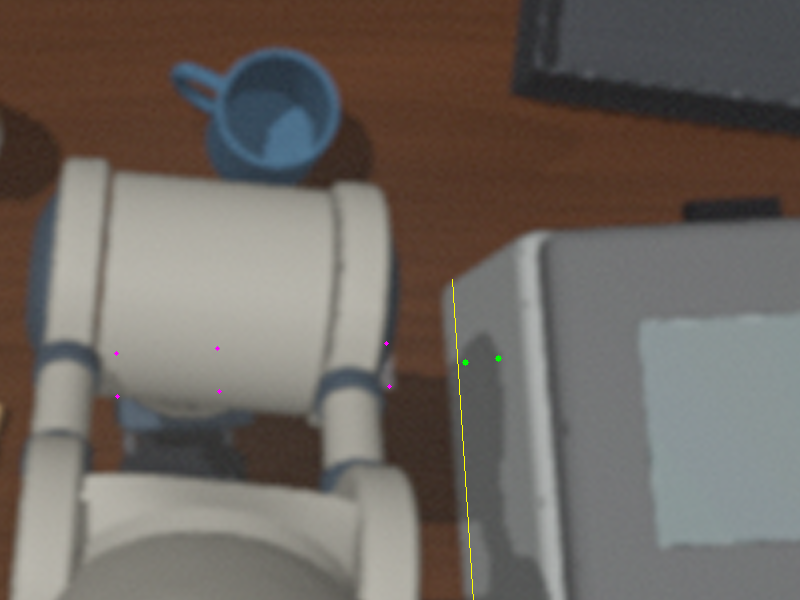

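The scene view shows the blade lying flat and pointing straight at the foot. The blade markers agree within about 4 mm. The loaf maker's end edge appears about 6 mm nearer than my estimate, which is harmless because depth is set by feel. Next I slide in with force monitoring.

```bash
cat > slide.py <<'E'
from h import *
from rig import arm
import json,sys
def meas(n=8):
    F=[]
    for _ in range(n): F.append(arm.current_force()); arm.sleep(.012)
    F=np.mean(F,0); e=arm.current_ee_pos()
    return -F[:2]@LX, F[:2]@LY, F[2], ((e[:2]-FE)@LX+.160)*1e3, ((e[:2]-FE)@LY)*1e3, e[2]*1e3
def slide(s0,s1,step,stop,feed):
    s=s0
    while s<s1-1e-6:
        s+=step; arm.move_l([*finxy(s),.0235],feed=feed); m=meas()
        print(round(s*1e3,1),"push %.2f lat %.2f z %.2f | s %.2f y %.2f z %.2f"%m,flush=True)
        if m[0]>stop: break
    print(arm.current_t())
E
python3 - <<'E'
from slide import *
arm.sleep(.1);print(np.round(meas(),2))
slide(-.055,.010,.0325,3,.06)
slide(.010,.026,.002,3,.03)
E
```

```text
[ 3.000e-02  6.000e-02 -1.030e+00 -5.497e+01 -2.000e-02  2.350e+01]
-22.5 push -0.00 lat 0.32 z -0.99 | s -22.63 y -0.04 z 23.48
10.0 push 0.12 lat -0.06 z -1.08 | s 9.85 y -0.03 z 23.50
18.5
12.0 push -0.17 lat 0.31 z -1.10 | s 11.91 y 0.01 z 23.49
14.0 push 0.26 lat -0.05 z -1.35 | s 14.05 y 0.01 z 23.51
16.0 push -0.10 lat 0.05 z -1.04 | s 16.05 y -0.02 z 23.49
18.0 push 0.02 lat -0.03 z -0.96 | s 18.04 y -0.01 z 23.47
20.0 push 0.05 lat 0.09 z -0.96 | s 20.04 y -0.02 z 23.49
22.0 push 0.11 lat -0.10 z -1.66 | s 22.06 y 0.00 z 23.50
24.0 push -0.02 lat -0.16 z -1.38 | s 24.08 y 0.01 z 23.50
26.0 push -0.09 lat 0.31 z -1.20 | s 26.06 y -0.01 z 23.49
21.0333
```

No friction so far and the wrist carries the blade's weight, so it floats a fraction of a millimetre. I'll lower it until it just rests.

```bash
python3 - <<'E'
from slide import *
z=.0235
for i in range(12):
    z-=.00015; arm.move_l([*finxy(.026),z],feed=.02); m=meas(6); print(round(z*1e3,2),np.round(m,2))
    if m[2]>1.5: break
print(arm.current_t(),arm.current_torque())
E
```

```text
23.35 [-0.49 -1.03  2.38 26.02  0.03 23.45]
21.3333 [-0.09380619  0.11972336  0.02697011]
```

```bash
sed -i 's/\.0235\]/.0234]/' slide.py; python3 - <<'E'
from slide import *
print(np.round(meas(),2))
slide(.026,.080,.002,3.0,.04)
E
```

```text
[-4.900e-01 -1.320e+00  2.330e+00  2.603e+01 -1.000e-02  2.344e+01]
28.0 push -0.85 lat -0.25 z 2.51 | s 28.16 y 0.06 z 23.42
30.0 push -1.07 lat -0.41 z 2.47 | s 30.17 y 0.09 z 23.43
32.0 push -0.60 lat -0.32 z 2.96 | s 32.14 y 0.06 z 23.42
34.0 push -0.09 lat -0.46 z 3.69 | s 34.13 y 0.07 z 23.46
36.0 push 0.40 lat -0.52 z 4.49 | s 36.15 y 0.02 z 23.44
38.0 push 0.75 lat -0.45 z 4.90 | s 38.09 y 0.06 z 23.45
40.0 push 1.10 lat -0.46 z 5.16 | s 40.04 y 0.03 z 23.44
42.0 push 0.74 lat -0.46 z 5.05 | s 42.00 y 0.03 z 23.42
44.0 push 0.89 lat -0.40 z 5.20 | s 43.99 y 0.01 z 23.42
46.0 push 0.75 lat -0.40 z 5.00 | s 46.00 y 0.03 z 23.43
48.0 push 0.96 lat -0.51 z 5.19 | s 47.97 y 0.00 z 23.39
50.0 push 2.53 lat -0.39 z 5.30 | s 49.84 y 0.01 z 23.44
52.0 push 4.97 lat -0.29 z 5.70 | s 51.56 y -0.06 z 23.41
25.5167
```

```bash
python3 - <<'E'
from slide import *
slide(.052,.060,.001,9.5,.02)
E
```

```text
53.0 push 7.63 lat -0.16 z 6.84 | s 52.23 y -0.13 z 23.40
54.0 push 9.27 lat 0.08 z 7.04 | s 53.02 y -0.16 z 23.42
55.0 push 11.11 lat 0.09 z 7.35 | s 53.83 y -0.20 z 23.41
26.4667
```

```bash
python3 - <<'E'
from slide import *
for s in (.0545,.054,.0535):
    arm.move_l([*finxy(s),.0234],feed=.02); m=meas(); print(s,np.round(m,2))
    if m[0]<3: break
arm.grip(.04);arm.sleep(.2);print(np.round(meas(),2),arm.current_width(),arm.current_t())
shot(arm,"scene","s4")
E
```

```text
0.0545 [ 6.57 -0.47  6.57 53.85 -0.18 23.4 ]
0.054 [ 2.47 -1.24  6.43 53.77 -0.15 23.4 ]
[-4.00e-02  5.00e-02  8.00e-02  5.40e+01 -1.00e-02  2.34e+01] 0.040067935778557474 27.925
```

```bash
python3 - <<'E'
from slide import *
p=finxy(.054); arm.move_l([*p,.11],feed=.1)
arm.move_l([*(p-.12*LX),.22],pose(-LX,30),feed=.25); arm.sleep(.2)
cw=shot(arm,"wrist","w5"); cs=shot(arm,"scene","s5")
print(arm.current_t(),arm.current_force())
cv2.imwrite("pics/s5c.png",cv2.resize(cs["im"][130:300,60:310,::-1],None,fx=3.2,fy=3.2,interpolation=cv2.INTER_CUBIC))
E
```

```text
30.1583 [ 0.2549941  -0.43590391 -0.1106204 ]
```

View pics/w5.png

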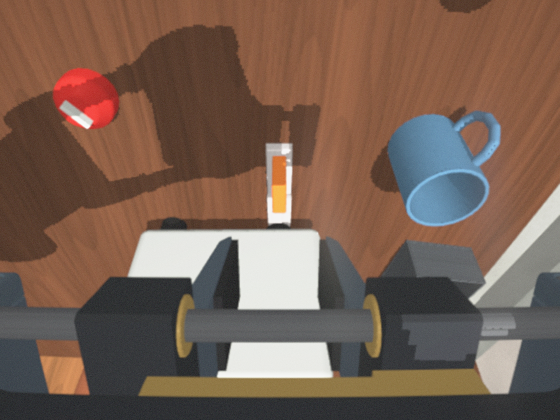

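View pics/s5c.png

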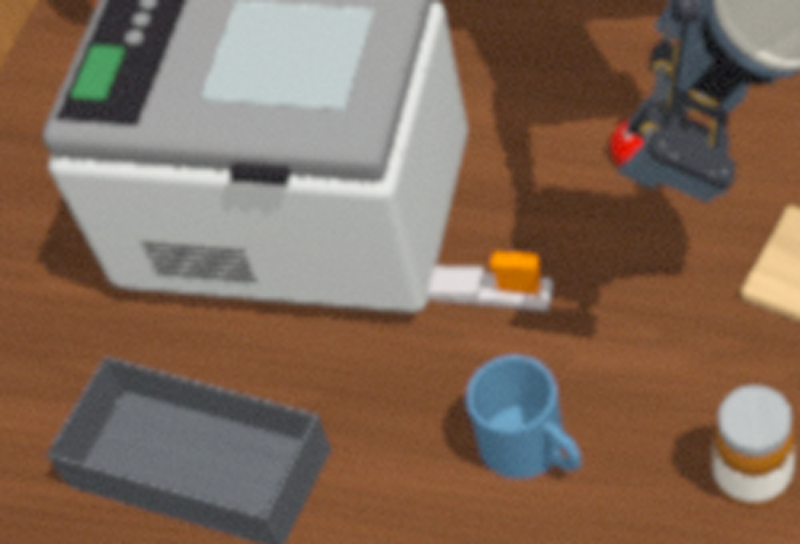

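```bash
python3 - <<'E'
from h import *
c=np.load("w5.npz");im=c["im"][:,:,::-1]
cv2.imwrite("pics/w5c.png",cv2.resize(im[130:245,120:330],None,fx=3.8,fy=3.8,interpolation=cv2.INTER_CUBIC))
a=toplane([[266,146],[292,146]],.012,c);print(a,((a[:,:2]-FE)@LX+.19)*1e3,(a[:,:2]-FE)@LY*1e3)
E
```

```text
[[ 0.56375583 -0.06439181  0.012     ]
 [ 0.59282325 -0.06298848  0.012     ]] [49.0345444  49.10362077] [-13.45341862  15.64778207]
```

View pics/w5c.png

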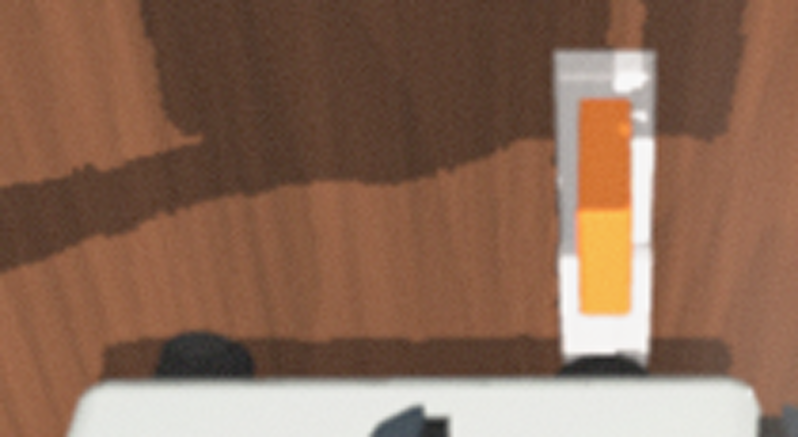

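The rear face is visible in the crop, with its foot at row 143 and its top edge at row 150. I recompute to check that the blade did not slip back on release.

```bash
python3 - <<'E'
from h import *
c=np.load("w5.npz")
q=lambda x,y,z:toplane([[120+x/3.8,130+y/3.8]],z,c)[0]
for n,P,off in (("tail bot",q(604,50,0),.190),("tail top",q(604,77,.012),.190),("fin back top",q(605,209,.062),.182),("fin front top",q(605,314,.062),.138)):
    d=P[:2]-FE; print(n,P.round(4),"tip s %.1f y %.1f"%((d@LX+off)*1e3,d@LY*1e3))
E
```

```text
tail bot [ 0.5785 -0.0687  0.    ] tip s 54.1 y 1.0
tail top [ 0.5785 -0.0697  0.012 ] tip s 55.0 y 1.0
fin back top [ 0.5791 -0.0766  0.062 ] tip s 54.0 y 1.3
fin front top [ 0.5812 -0.1194  0.062 ] tip s 52.9 y 1.2
```

The four image points put the tip at 53–55 mm past the foot edge, against 53.8 mm from the arm when I let go, so it did not slip back. It lies about 1 mm off the foot's middle line and straight, and the robot is clear, so I hand in.

```bash
python3 -c "
from rig import arm
print(arm.current_force(),arm.current_t()); arm.sign_off(); print('done')"
```

```text
[ 0.2549941  -0.43590391 -0.1106204 ] 30.1583
the job is handed in; nothing more can be done
done
```

I took the large white feeler off the board by its orange fin, laid it flat on the counter and slid it straight in under the hanging foot. I stopped when it gripped, eased off the push, let go, and handed the job in at about 30 s on the robot's clock. `sign_off` reports no verdict.

- **Grip:** I first felt the foot with the tip about 49 mm past its near edge and stopped at 53.8 mm. The final push was about 10 N above the sliding friction, which suggests a load of 5–10 N. The taper and the foot's stiffness give about 9 N. I did not measure the load directly after letting go.
- **Position after release:** The wrist picture puts the tip 53–55 mm past the foot's edge, so it did not slip back. It is about 1 mm off the foot's middle line, straight in, and the foot rests on the blade. The mug, timer and jar looked undisturbed; I did not look at the sugar pot again after the feeler left the board.
- **Checks that disagreed:**
  - The scene and top cameras put the loaf maker's end about 6 mm nearer the board than the wrist camera did. I set the depth by feel, so this should not matter.
  - My first reading of the feeler's rear edge gave 49 mm because I had used the wrong edge height. It gave 54–55 mm once corrected.
  - After regripping, the blade floated slightly above the counter. I lowered it until it rested before it reached the foot.

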